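Shut down the dust extraction at the turning bench

ROBOT

A 7-joint arm with a two-finger parallel gripper is mounted at the origin on the work surface. World frame = base frame: x ahead of the robot, y to its left, z up, the work surface at z = 0. Lengths are in m, angles in rad, forces in N, time in s.
With the tool pointing down it reaches from about 0.425 to 0.925 m from the base axis. Payload 6.8 kg.
Tool frame: the origin (TCP) lies midway between the tips of the shut fingers; the grasp point (between the pads) lies 19 mm behind it (bot.pinch_z is the distance from the TCP to the grasp point, in m); z points along the fingers, y is the line along which they close (so a half turn about z gives the same grasp; the last joint's range is limited). The gripper opens to 85 mm and grips with 20 to 120 N. Pads are 22 mm wide; open, the fingers measure 114 mm over their backs; the gripper's body (76 mm by 85 mm) begins 54 mm behind the grasp point. The pads swing forward as they close: fully open they stand 13 mm farther back than shut.
Start: joints at [-1.265, 0.477, 0.022, 1.555, -0.011, 1.109, -0.083], TCP at [0.271, 0.618, 0.231] pointing down, gripper open.
Joint ranges: [-2.96, 2.96], [-0.34, 2.1], [-1.41, 1.46], [0.24, 2.44], [-1.37, 4.51], [0.17, 1.92], [-2.96, 2.96]. Speed limits (rad/s): [2.39, 2.39, 3.14, 3.14, 3.14, 3.14, 3.14].

INTERFACE

Orientations are given as a unit quaternion [w, x, y, z].
In Python, from station import bot, imaging gives the robot as it stands. The module is installed in compiled form; this text tells all that it offers.
- The arm moves only by the tool carry_out, never from a script. Its argument "targets" is a list of rows, each a list of 5 numbers: the shift along the tool's x, y, z in cm, then the turn about the tool's z in degrees, then the opening, from -1 (shut) to 1 (fully open). In form: [[x, y, z, yaw, gripper], ...]. A call has 1 to 12 rows; each row shifts and turns the commanded pose from where the row before left it, along the tool's axes as they then stand; what a row does not reach is not made up. A row lasts 1/10 s, in which the tool goes at most 50 mm and 8.59 degrees, less where a joint would pass 70% of its speed; a pose out of reach is approached as far as the arm can. A call is refused whole if a number of a shift passes 5 or a number of a turn 8.59, either way. A call with a gripper value outside its range is refused whole. The fingers move at their own pace and stop on an object; "force" is the grip in N (left out, the last holds). Time passes only in rows, so rows that do not move let the fingers close. It gives the time, the measured TCP pose, the force, the opening and the grip force at its end, in the units of the state.
- bot.get_obs(): the state, without advancing time (a new reading comes with each control period).
- imaging.read_camera(name): name is "side" or "top"; returns the picture (480x640x3 uint8, red, green, blue); there is no depth.
- imaging.calibration(name): a dict with "fx", "fy", "cx", "cy" (pixels), "extrinsics" (4x4, takes a point from world to camera coordinates). Camera axes: x right, y up, looking along -z (the intrinsics and any distortion apply to the point x, -y, -z); pixel columns grow to the right and rows downward; lengths in m; the calibration is good to about 2 mm. A picture is of the moment at which its call begins. calibration takes no time and is no camera call.
- bot.hand_in(): hands the job in; it is judged then, once.
The state is a dict: "t": time; "q": joint angles; "joint_vel": joint speeds; "joint_torque": joint torques, N m; "eef_pos": TCP position; "tool_rot": TCP orientation; "contact_force": force on the tool from outside, world axes, zero at the start; "torque": the same for the moment, N m; "gripper_width": opening from 0.0 (shut) to 1.0 (fully open); "grasp_force": force on a finger pad.
Only numpy, scipy, OpenCV 4.12 (cv2) and the standard library are available. Lean on these libraries where they do the work, as an engineer would, in place of code of your own. Each camera call takes 0.05 s, during which the arm holds its last target. There are 200 camera calls.

TASK

Shut down the dust extraction: first press the red stop button on the grey control box gently all the way in and let it come out again, without pressing the green, black or white button. Then, with the fingertips on the outside of the yellow tab only (do not pinch or pull it), push the dust port's gate gently until it is fully shut. Leave the goblet, tin, offcut, wooden disc, bowl and tools where they are, and withdraw clear of everything.

Things in the scene. Friction and masses are not known exactly. Their poses are not given: they have to be found in the camera images.
- red (a joint): Travel of the red stop button: how far the cap is pressed in, in m: 0 = out, 0.006 = fully in. A spring pushes back with about 1.5 N at first and 5 N fully in, and brings it out again when let go
- red_base: Steel collar of the red stop button, 42 mm across, 12 mm high, on the control box. Origin: centre of its underside, 60 mm above the bench
- red_top (a point): Red stop push button, cap 26 mm across and steel collar 42 mm across, on top of the control box; press it straight down. This point: centre of the cap's top face, 82 mm above the bench when out; it goes down with the cap
- green (a joint): Travel of the green start button, which must not be pressed: how far the cap is pressed in, in m: 0 = out, 0.006 = fully in
- green_top (a point): Green start button, same make as the red one, not to be pressed. This point: centre of the cap's top face, 82 mm above the bench when out; it goes down with the cap
- black (a joint): Travel of the black jog button, which must not be pressed: how far the cap is pressed in, in m: 0 = out, 0.006 = fully in
- black_top (a point): Black jog button, same make as the red one, not to be pressed. This point: centre of the cap's top face, 82 mm above the bench when out; it goes down with the cap
- white (a joint): Travel of the white lamp button, which must not be pressed: how far the cap is pressed in, in m: 0 = out, 0.006 = fully in
- white_top (a point): White lamp button, same make as the red one, not to be pressed. This point: centre of the cap's top face, 82 mm above the bench when out; it goes down with the cap
- panel: Grey control box with an aluminium top plate, fixed to the bench, 85 x 230 x 60 mm (x, y, z). Its four buttons (red, green, black, white) stand in one row along its y axis, 50 mm apart, in any order. Origin: centre of the underside; z up
- gate_base: Blue dust port fixed to the bench, 120 x 120 x 45 mm, with aluminium rails up to 57 mm high, a black round mouth on top and a 40 mm grey pipe stub at its +x side. Origin: centre of the underside; z up; the gate shuts along its +x axis
- gate (a joint): How far the sliding gate of the dust port is open, in m: 0 = shut against its stop (mouth covered), 0.07 = fully open. It starts 0.045 to 0.062 open. It slides level along the port's x axis, tab side out at -x, takes about 2.5 N of friction and stays where it is left
- tab_face (a point): Centre of the outer face of the gate's upright yellow tab, 66 mm above the bench; the face is 60 mm wide, reaches from 44 to 88 mm above the bench and looks along the port's -x axis. The tab moves with the gate; push this face along the port's +x axis to shut it. The point's axes are those of the port. The bench in front of the tab is free for at least 60 mm
- tab_back (a point): Centre of the inner side of the yellow tab (the side towards the port), 69 mm above the bench and 14 mm behind the outer face: a raised yellow pad 54 mm wide, from 51 to 87 mm above the bench. The fingers must not press on it, as a pinch or a pull on the tab would
- goblet: Small turned wooden goblet, standing, 48 mm across, 85 mm tall, easily tipped, on the robot's side of the control box. Bystander. Origin: centre of the underside
- wax_tin: Green wax tin with a steel lid, 52 mm across, 70 mm tall, standing beside the gate's tab (its centre about 110 mm from the tab's line of travel). Bystander. Origin: centre of the underside
- offcut: Dark wooden offcut, 35 x 70 x 30 mm, lying behind the control box. Bystander. Origin: centre of the underside
- blank: Light wooden disc, 60 mm across, 40 mm tall, near the robot. Bystander. Origin: centre of the underside
- bowl: Turned wooden bowl, 110 mm across, 45 mm tall, at the far side of the bench. Bystander. Origin: centre of the underside
- mallet: Mallet with wooden handle and black head, 240 mm long, lying at the right of the work. Bystander. Origin: underside of the tool, handle to its -x
- gouge: Turning tool with blue handle, 260 mm long, lying at the left of the work. Bystander. Origin: underside of the tool, handle to its -x

How it is judged:
On the way, in this order (a step that is already met when the one before it is completed fails the run):
1. the red stop button is pressed in, with the gate still open (value of joint red above 0.0048 m and value of joint gate above 0.03 m), for 0.05 s.
2. the red button is out again, with the gate still open (value of joint red below 0.0015 m and value of joint gate above 0.03 m), for 0.05 s.
3. the gate is fully shut (value of joint gate below 0.003 m), for 0.2 s.
At the end, for the whole second after the job is handed in: The gate is within 3 mm of its stop, all four buttons are out (within 1.5 mm), and every bystander is at rest within 15 mm of where it started (value of joint gate below 0.003 m and value of joint each of red, green, black, white below 0.0015 m and distance of each of goblet, wax_tin, offcut, blank, bowl, mallet, gouge from where it was at the start of the episode below 0.015 m and linear speed of each of goblet, wax_tin, offcut, blank, bowl, mallet, gouge below 0.02 m/s); the robot touches nothing.
It fails at once if the green, black or white button is pressed (more than 2.5 mm) (value of joint any of green, black, white above 0.0025 m).
It fails at once if the fingers press on the inner side of the tab (it is pinched or pulled) (contact force between gate_c3 and the fingers above 3 N).
It fails at once if the red button or the dust port with its gate is rammed (over 40 N) (contact force between any of gate_base, red_base and the arm above 40 N).
It fails at once if a bystander is lifted or moved more than 15 mm (distance of any of goblet, wax_tin, offcut, blank, bowl, mallet, gouge from where it was at the start of the episode above 0.015 m).
It also fails if it takes over 48 s, if anything falls off the work surface, if the arm or the gripper's body presses on something with over 40 N, if the wrist force passes 120 N, or if a joint passes its speed limit or range.

## Working session

There is one attempt and no reset: what is moved stays moved. The work goes in short steps, Python scripts to look and compute and a tool call to move; the robot and the scene stay as the last step left them, time stands still between calls to the robot, and variables do not carry over. Pictures are saved under pics/ and viewed, at most 10 in all, crops included, and the job is handed in when it is done.

Besides the shell and the picture viewer there is one more tool, called as a command line: name --pt "numbers of a row" for each row, then --argument value for the rest. carry_out: Moves the arm, as the interface text tells. Its arguments: {"type":"object","properties":{"targets":{"type":"array"},"force":{"type":"number"}},"required":["targets"]}

```bash
mkdir -p pics
python3 - <<'E'
from station import bot, imaging
import cv2
for n in("side","top"):
    cv2.imwrite(f"pics/{n}0.png",imaging.read_camera(n)[:,:,::-1])
    c=imaging.calibration(n);print(n,c)
o=bot.get_obs();print(o)
E
```

```text
side {'fx': 469.1050352810353, 'fy': 469.1050352810353, 'cx': 322.44240793289947, 'cy': 237.04435035128765, 'extrinsics': array([[ 0.88650348, -0.46266022,  0.00755712, -0.52533636],
       [ 0.34998396,  0.68110917,  0.64311859, -0.25035118],
       [-0.30269261, -0.567482  ,  0.7657293 , -0.82234277],
       [ 0.        ,  0.        ,  0.        ,  1.        ]])}
top {'fx': 459.65534424931536, 'fy': 459.65534424931536, 'cx': 315.5761726512584, 'cy': 240.51710496984091, 'extrinsics': array([[ 0.00494256, -0.99993181, -0.0105805 ,  0.0034453 ],
       [ 0.99175415,  0.00354662,  0.1281059 , -0.60087516],
       [-0.12805964, -0.01112642,  0.99170405, -1.19079392],
       [ 0.        ,  0.        ,  0.        ,  1.        ]])}
{'t': 0.1, 'q': array([-1.26510827,  0.47769051,  0.02233559,  1.55634543, -0.01147823,
        1.1092863 , -0.08312413]), 'joint_vel': array([ 8.68278112e-04, -2.02886655e-03, -1.40716173e-05, -1.40664657e-03,
       -1.38238384e-04, -6.47727813e-04,  5.89819314e-04]), 'joint_torque': array([ 4.17196308e-03, -5.97756243e+01,  1.61351725e+00, -2.81952024e+01,
        1.28181494e-02,  5.07543795e-03, -4.02471153e-05]), 'eef_pos': array([0.27120448, 0.61754718, 0.23044387]), 'tool_rot': array([-9.95873591e-05,  2.05415249e-01,  9.78674580e-01, -7.94497129e-04]), 'contact_force': array([ 0.19001526, -0.37166494,  0.39120387]), 'torque': array([ 0.04220356, -0.02976471,  0.0392449 ]), 'grasp_force': 0.0, 'gripper_width': 1.000304335617307}
```

View pics/top0.png

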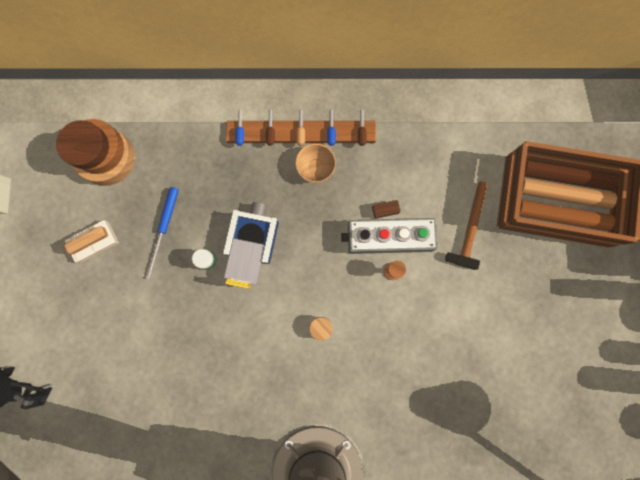

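View pics/side0.png

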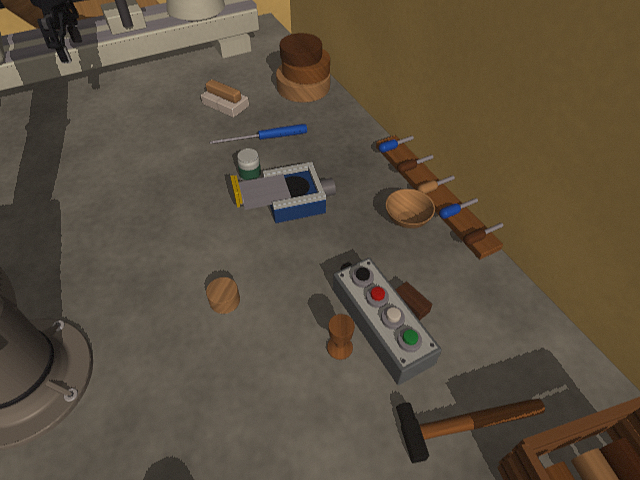

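Top view: the buttons, left to right, are black (365,235), red (384,234), white (403,234) and green (423,233). The goblet is at (396,270), the yellow tab at (238,284), the pipe at (259,208) and the tin at (203,259). The side view agrees: red is at (377,294) and the tab at (237,191).

```bash
cat > h.py <<'E'
import numpy as np,cv2
from station import bot,imaging
def ray(n,u,v):
    c=imaging.calibration(n);E=c["extrinsics"];R=E[:3,:3]
    d=R.T@np.array([(u-c["cx"])/c["fx"],-(v-c["cy"])/c["fy"],-1]);return -R.T@E[:3,3],d
def plane(n,p,z):
    o,d=ray(n,*p);return o+d*(z-o[2])/d[2]
def tri(a,b):
    (o,d),(p,e)=ray("top",*a),ray("side",*b)
    s=np.linalg.lstsq(np.c_[d,-e],p-o,rcond=None)[0];A,B=o+s[0]*d,p+s[1]*e
    return (A+B)/2,np.linalg.norm(A-B)
def mask(im,lo,hi,roi):
    x0,y0,x1,y1=roi;m=np.zeros(im.shape[:2],np.uint8)
    h=cv2.cvtColor(im,cv2.COLOR_RGB2HSV);m[y0:y1,x0:x1]=cv2.inRange(h,lo,hi)[y0:y1,x0:x1];return m
def big(m):
    c=max(cv2.findContours(m,cv2.RETR_EXTERNAL,cv2.CHAIN_APPROX_NONE)[0],key=cv2.contourArea)
    return c
def cen(c): M=cv2.moments(c);return M["m10"]/M["m00"],M["m01"]/M["m00"]
E
python3 - <<'E'
from h import *
T=imaging.read_camera("top");S=imaging.read_camera("side")
R={}
for k,lo,hi,rt,rs in [("red",(0,170,90),(6,255,255),(375,224,394,245),(360,280,392,308)),
  ("green",(50,120,40),(85,255,255),(412,223,434,244),(395,325,425,350)),
  ("yellow",(22,150,100),(32,255,255),(215,270,260,295),(225,170,250,215))]:
    a,b=big(mask(T,lo,hi,rt)),big(mask(S,lo,hi,rs))
    p,q=cen(a),cen(b)
    print(k,np.round(p,1),np.round(q,1),cv2.contourArea(a),cv2.contourArea(b))
    print("  tri",[np.round(x,4) for x in tri(p,q)],"z82",plane("top",p,.082).round(4),plane("side",q,.082).round(4))
    if k=="yellow":
        for n,c in(("top",a),("side",b)): print(n,cv2.minAreaRect(c),np.round(cv2.boxPoints(cv2.minAreaRect(c)),1).tolist())
# tin, goblet approx
print("tin",plane("top",(203,259),.07),"goblet top",plane("top",(398,268),.085))
# blue contour
def up(im,x0,y0,x1,y1,s): return cv2.resize(im[y0:y1,x0:x1],None,fx=s,fy=s,interpolation=cv2.INTER_CUBIC)
A=up(T,190,195,290,295,6);B=up(S,225,145,345,225,6)[:480]
cv2.imwrite("pics/ctop.png",A[:,:,::-1]);cv2.imwrite("pics/cside.png",B[:,:,::-1])
E
```

```text
red [384.  233.5] [377.7 293.2] 46.0 126.5
  tri [array([ 0.615 , -0.1717,  0.0778]), np.float64(0.0006)] z82 [ 0.6141 -0.171   0.082 ] [ 0.6135 -0.1739  0.082 ]
green [422.6 232.5] [410.  336.8] 40.0 158.0
  tri [array([ 0.6179, -0.2715,  0.0771]), np.float64(0.0)] z82 [ 0.6172 -0.2704  0.082 ] [ 0.6158 -0.2733  0.082 ]
yellow [237.4 283.5] [236.2 189.7] 81.0 150.5
  tri [array([0.485 , 0.207 , 0.0682]), np.float64(0.0011)] z82 [0.484  0.2047 0.082 ] [0.4821 0.1927 0.082 ]
top ((237.6058807373047, 283.5235290527344), (23.75388526916504, 4.664004802703857), 12.528807640075684) [[225.5, 283.20001220703125], [226.5, 278.70001220703125], [249.6999969482422, 283.79998779296875], [248.6999969482422, 288.3999938964844]]
side ((236.4529571533203, 190.28823852539062), (31.78030776977539, 6.399447917938232), 77.47119140625) [[229.89999389648438, 175.5], [236.10000610351562, 174.10000610351562], [243.0, 205.10000610351562], [236.8000030517578, 206.5]]
tin [0.54732128 0.29804903 0.07      ] goblet top [ 0.52500079 -0.20493364  0.085     ]
```

View pics/ctop.png

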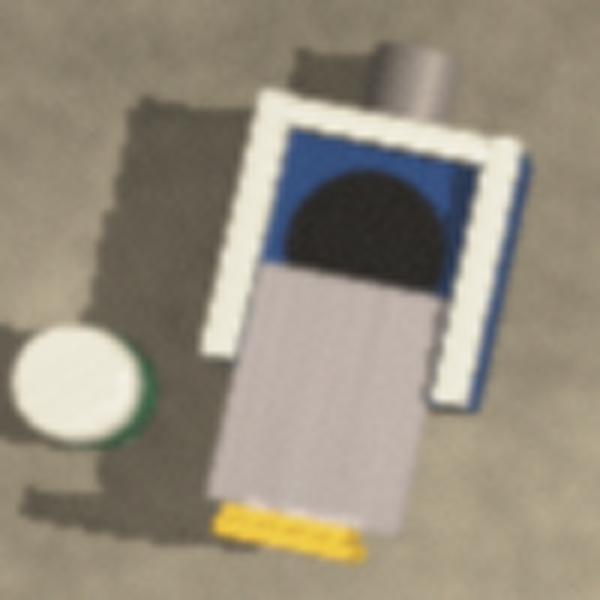

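The crop shows the rails at about 12° to the image vertical, with a clear mouth. The tab's outer top edge runs from crop (213,535) to (362,562). Next I work out the port axis, the tab face and the moves.

```bash
cat >> h.py <<'E'
from scipy.spatial.transform import Rotation as Ro
def rel(target,heading=None):
    o=bot.get_obs();q=o["tool_rot"];R=Ro.from_quat([q[1],q[2],q[3],q[0]]).as_matrix()
    print("t",round(o["t"],2),"pos",o["eef_pos"].round(4),"F",o["contact_force"].round(1),"xhead",np.degrees(np.arctan2(R[1,0],R[0,0])).round(2),"q",o["q"].round(2))
    if target is not None: print("tool shift cm",(R.T@(np.array(target)-o["eef_pos"])*100).round(2))
E
python3 - <<'E'
from h import *
P=lambda x,y,z:plane("top",(190+x/6-.4,195+y/6-.4),z)
hd=lambda a,b:np.degrees(np.arctan2(*(b-a)[[1,0]]))
print("left",hd(P(203,355,.057),P(265,92,.057)),"right",hd(P(475,410,.057),P(527,145,.057)),
 "toprail",hd(P(265,92,.057),P(522,140,.057))+90,"tab",hd(P(213,535,.088),P(362,562,.088))+90)
a,b=P(213,535,.088),P(362,562,.088);print("tab outer",a,b,(a+b)/2,np.linalg.norm(a-b))
m=mask(imaging.read_camera("side"),(22,150,100),(32,255,255),(225,170,250,215));c=big(m)[:,0]
print("side left edge",[(int(v),int(c[c[:,1]==v,0].min()),int(c[c[:,1]==v,0].max())) for v in range(c[:,1].min(),c[:,1].max()+1,3)])
cs=[P(265,92,.057),P(522,140,.057)];print("front rail mid",sum(cs)/2,np.linalg.norm(cs[0]-cs[1]))
rel([.614,-.1725,.13])
E
```

```text
left -11.548702883060466 right -10.088559823902617 toprail -10.521849381823117 tab -9.903309726294424
tab outer [0.48285472 0.23481408 0.088     ] [0.47177482 0.17135074 0.088     ] [0.47731477 0.20308241 0.088     ] 0.06442328137024828
side left edge [(175, 232, 236), (178, 231, 236), (181, 232, 237), (184, 232, 238), (187, 233, 238), (190, 234, 239), (193, 235, 240), (196, 235, 241), (199, 236, 241), (202, 236, 242), (205, 237, 239)]
front rail mid [0.66917971 0.16678536 0.057     ] 0.11645217796756896
t 0.25 pos [0.2713 0.6178 0.2308] F [-0.2 -0.3  0.1] xhead 156.29 q [-1.27  0.48  0.02  1.56 -0.01  1.11 -0.08]
tool shift cm [-63.15 -58.57  10.14]
```

View pics/cside.png

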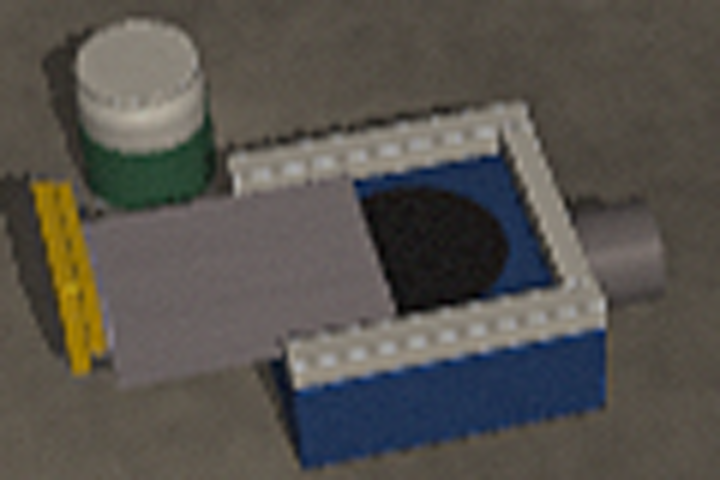

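The side crop shows the same tab, slanting from crop (50,180) to (90,370), with nothing in front of it. The port heading is about -10.7°, and the line from the tab to the rail gives the same figure. Now I shut the fingers and travel above the red button.

carry_out --pt "0 0 0 -6.45 -1" --pt "0 0 0 -6.45 -1" --pt "-1.5 -2.1 0 0 -1" --pt "-2.4 -3.5 0 0 -1" --pt "-2.4 -3.5 0 0 -1" --pt "-2.4 -3.5 0 0 -1" --pt "-2.4 -3.5 0 0 -1" --pt "-2.4 -3.5 0 0 -1" --pt "-2.4 -3.5 0 0 -1" --pt "-2.4 -3.5 0 0 -1" --pt "-2.4 -3.5 0 0 -1" --pt "-2.4 -3.5 0 0 -1" --force 30

```text
t: 1.45
eef_pos: [0.4357, 0.243, 0.2315]
tool_rot: [0.0, 0.094, 0.996, 0.0]
contact_force: [0.8, 0.8, 0.4]
gripper_width: 0.003
grasp_force: 0.0
```

carry_out --pt "-2.4 -3.5 0 0 -1" --pt "-2.4 -3.5 0 0 -1" --pt "-2.4 -3.5 0 0 -1" --pt "-2.4 -3.5 0 0 -1" --pt "-2.4 -3.5 0 0 -1" --pt "-2.4 -3.5 0 0 -1" --pt "-2.4 -3.5 0 0 -1" --pt "-2.4 -3.5 0 0 -1" --pt "-2 -3 0 0 -1" --pt "-1 -1.5 0 0 -1" --pt "0 0 0 0 -1" --pt "0 0 0 0 -1"

```text
t: 2.65
eef_pos: [0.5921, -0.1157, 0.231]
tool_rot: [-0.0, 0.094, 0.996, 0.0]
contact_force: [-0.5, -0.9, -0.1]
gripper_width: -0.003
grasp_force: 0.0
```

```bash
python3 -c "
from h import *
rel([.614,-.1725,.1])"
```

```text
t 2.65 pos [ 0.5921 -0.1157  0.231 ] F [-0.5 -0.9 -0.1] xhead 169.18 q [-0.17  0.37  0.34  1.75 -0.14  1.04  1.6 ]
tool shift cm [-3.23 -5.18 13.09]
```

carry_out --pt "-1.6 -2.6 0 0 -1" --pt "-1.6 -2.6 0 0 -1" --pt "0 0 4 0 -1" --pt "0 0 4 0 -1" --pt "0 0 3 0 -1" --pt "0 0 1.5 0 -1" --pt "0 0 0 0 -1" --pt "0 0 0 0 -1"

```text
t: 3.45
eef_pos: [0.6149, -0.1727, 0.1075]
tool_rot: [0.001, 0.094, 0.996, 0.0]
contact_force: [-0.0, -0.6, 0.3]
gripper_width: -0.002
grasp_force: 0.0
```

Run:
```python
from h import *
rel([.614,-.1725,.082])
A=imaging.read_camera("side")[210:360,290:460];B=imaging.read_camera("top")[190:310,320:470]
A=cv2.resize(A,(510,450),interpolation=2);
cv2.imwrite("pics/press.png",A[:,:,::-1])
```

```text
t 3.45 pos [ 0.6149 -0.1727  0.1075] F [-0.  -0.6  0.3] xhead 169.25 q [-0.05  0.57  0.31  1.77 -0.22  0.84  1.75]
tool shift cm [ 0.1  -0.    2.55]
```

View pics/press.png

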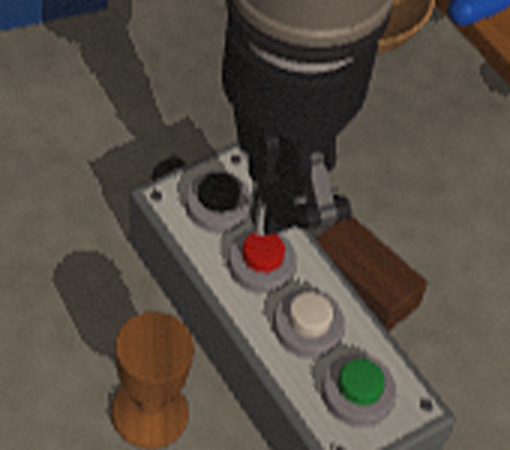

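The crop shows the shut fingertips at (275,225), just above the red cap at (264,252), clear of black (220,190) and white (311,314). I press in small steps.

carry_out --pt "0 0 1.2 0 -1" --pt "0 0 0.8 0 -1" --pt "0 0 0.5 0 -1" --pt "0 0 0.3 0 -1" --pt "0 0 0.2 0 -1" --pt "0 0 0 0 -1" --pt "0 0 0 0 -1"

```text
t: 4.25
eef_pos: [0.6137, -0.1731, 0.0765]
tool_rot: [-0.0, 0.094, 0.996, 0.0]
contact_force: [-2.8, 1.3, 4.3]
gripper_width: 0.003
grasp_force: 2.3
```

carry_out --pt "0 0 0.1 0 -1" --pt "0 0 0.1 0 -1" --pt "0 0 0 0 -1" --pt "0 0 0 0 -1"

```text
t: 4.65
eef_pos: [0.6138, -0.1731, 0.0759]
tool_rot: [-0.0, 0.094, 0.996, 0.001]
contact_force: [-6.5, 3.3, 16.3]
gripper_width: -0.002
grasp_force: 8.5
```

Pressed to the stop (16 N, travel about 6 mm). Now I release, rise and travel to a point in front of the tab.

carry_out --pt "0 0 -1 0 -1" --pt "0 0 -3 0 -1" --pt "0 0 -4 0 -1" --pt "0 0 -4 0 -1" --pt "2.5 3.4 0 0 -1" --pt "2.5 3.4 0 0 -1" --pt "2.5 3.4 0 0 -1" --pt "2.5 3.4 0 0 -1" --pt "2.5 3.4 0 0 -1" --pt "2.5 3.4 0 0 -1" --pt "2.5 3.4 0 0 -1" --pt "2.5 3.4 0 0 -1"

```text
t: 5.85
eef_pos: [0.4682, 0.1328, 0.1945]
tool_rot: [0.001, 0.094, 0.996, 0.0]
contact_force: [1.1, 1.0, -0.1]
gripper_width: -0.001
grasp_force: 0.0
```

carry_out --pt "2.5 3.4 0 0 -1" --pt "2.5 3.4 0 0 -1" --pt "0 0 0 0 -1" --pt "0 0 0 0 -1"

```text
t: 6.25
eef_pos: [0.4323, 0.2083, 0.1944]
tool_rot: [0.0, 0.093, 0.996, 0.0]
contact_force: [-0.1, -0.7, 0.5]
gripper_width: 0.0
grasp_force: 0.0
```

Run:
```python
from h import *
rel([.433,.2115,.06])
T=imaging.read_camera("top");S=imaging.read_camera("side")
a,b=big(mask(T,(0,170,90),(6,255,255),(375,224,394,245))),big(mask(S,(0,170,90),(6,255,255),(360,280,392,308)))
print(cen(a),cen(b))
```

```text
t 6.25 pos [0.4323 0.2083 0.1944] F [-0.1 -0.7  0.5] xhead 169.33 q [-0.74  0.2   0.18  2.06 -0.05  0.89  0.85]
tool shift cm [-1.000e-02  3.300e-01  1.344e+01]
(384.125, 233.5340909090909) (377.62204724409446, 293.1771653543307)
```

The red cap is out again, at the same pixels as before. I descend in front of the tab.

carry_out --pt "0 0.3 3.5 0 -1" --pt "0 0 4 0 -1" --pt "0 0 3.5 0 -1" --pt "0 0 1.5 0 -1" --pt "0 0 0.8 0 -1" --pt "0 0 0 0 -1" --pt "0 0 0 0 -1"

```text
t: 7.05
eef_pos: [0.4338, 0.2103, 0.0621]
tool_rot: [0.001, 0.095, 0.995, 0.0]
contact_force: [0.6, 0.3, 0.3]
gripper_width: 0.003
grasp_force: 0.0
```

Run:
```python
from h import *
rel([.4773,.2031,.06])
A=cv2.resize(imaging.read_camera("side")[120:240,190:350],(640,480),interpolation=2)
cv2.imwrite("pics/tab.png",A[:,:,::-1])
```

```text
t 7.05 pos [0.4338 0.2103 0.0621] F [0.6 0.3 0.3] xhead 169.12 q [-0.7   0.42  0.15  2.15 -0.11  0.58  0.9 ]
tool shift cm [-4.4   0.12  0.21]
```

View pics/tab.png

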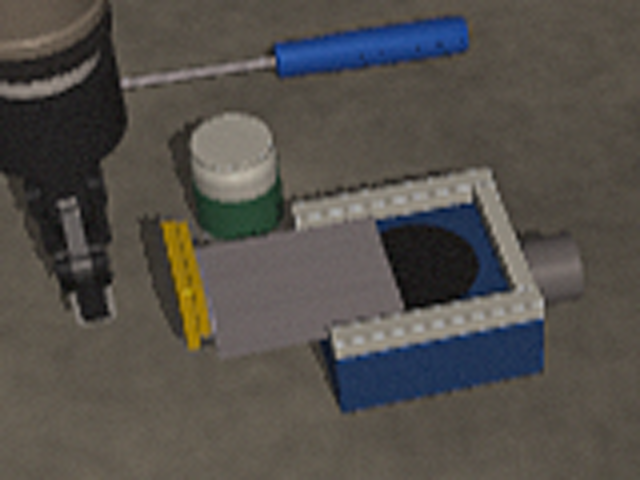

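The fingertips are at (95,315), well in front of the tab at (190,285), and level with it. I approach, then push gently.

carry_out --pt "-1 0.1 0 0 -1" --pt "-1 0 0 0 -1" --pt "-0.6 0 0 0 -1" --pt "-0.4 0 0 0 -1" --pt "-0.4 0 0 0 -1" --pt "-0.4 0 0 0 -1" --pt "-0.4 0 0 0 -1" --pt "-0.4 0 0 0 -1" --pt "-0.4 0 0 0 -1" --pt "-0.4 0 0 0 -1"

```text
t: 8.1
eef_pos: [0.486, 0.2011, 0.0611]
tool_rot: [-0.0, 0.094, 0.996, -0.0]
contact_force: [-3.4, -1.4, 0.7]
gripper_width: -0.001
grasp_force: 1.4
```

carry_out --pt "-0.4 0 0 0 -1" --pt "-0.4 0 0 0 -1" --pt "-0.4 0 0 0 -1" --pt "-0.4 0 0 0 -1" --pt "-0.4 0 0 0 -1"

```text
t: 8.6
eef_pos: [0.5059, 0.1973, 0.0612]
tool_rot: [-0.0, 0.094, 0.996, -0.0]
contact_force: [-4.2, -0.9, -0.2]
gripper_width: 0.0
grasp_force: 1.4
```

carry_out --pt "-0.3 0 0 0 -1" --pt "-0.2 0 0 0 -1" --pt "-0.2 0 0 0 -1" --pt "-0.2 0 0 0 -1" --pt "0 0 0 0 -1"

```text
t: 9.1
eef_pos: [0.515, 0.1961, 0.0614]
tool_rot: [0.0, 0.094, 0.996, 0.0]
contact_force: [-1.8, -0.9, -0.5]
gripper_width: 0.002
grasp_force: 0.8
```

carry_out --pt "-0.2 0 0 0 -1" --pt "-0.2 0 0 0 -1" --pt "-0.2 0 0 0 -1" --pt "0 0 0 0 -1"

```text
t: 9.5
eef_pos: [0.521, 0.195, 0.0614]
tool_rot: [0.0, 0.094, 0.996, 0.0]
contact_force: [-1.4, -0.7, -0.9]
gripper_width: -0.0
grasp_force: 0.7
```

carry_out --pt "-0.2 0 0 0 -1" --pt "-0.2 0 0 0 -1" --pt "0 0 0 0 -1" --pt "0 0 0 0 -1"

```text
t: 9.9
eef_pos: [0.5249, 0.1942, 0.0614]
tool_rot: [0.0, 0.094, 0.996, 0.0]
contact_force: [-0.8, 0.4, -0.4]
gripper_width: -0.002
grasp_force: 0.4
```

carry_out --pt "-0.2 0 0 0 -1" --pt "-0.1 0 0 0 -1" --pt "-0.1 0 0 0 -1" --pt "0 0 0 0 -1" --pt "0 0 0 0 -1"

```text
t: 10.4
eef_pos: [0.5266, 0.1938, 0.0613]
tool_rot: [-0.002, 0.094, 0.996, -0.0]
contact_force: [-7.9, 0.6, 4.9]
gripper_width: -0.0
grasp_force: 3.8
```

carry_out --pt "-0.1 0 0 0 -1" --pt "-0.1 0 0 0 -1" --pt "0 0 0 0 -1" --pt "0 0 0 0 -1" --pt "0 0 0 0 -1"

```text
t: 10.9
eef_pos: [0.5266, 0.1937, 0.0611]
tool_rot: [-0.003, 0.093, 0.996, -0.0]
contact_force: [-13.5, 0.9, 10.3]
gripper_width: -0.002
grasp_force: 6.5
```

The gate is on its stop: no more motion at 13 N. I back straight off, then rise.

carry_out --pt "1 0 0 0 -1" --pt "2 0 0 0 -1" --pt "3 0 0 0 -1" --pt "2 0 0 0 -1" --pt "0 0 -3 0 -1" --pt "0 0 -4 0 -1" --pt "0 0 -4 0 -1" --pt "0 0 -4 0 -1" --pt "0 0 -1 0 -1" --pt "0 0 0 0 -1" --pt "0 0 0 0 -1"

```text
t: 12.0
eef_pos: [0.4513, 0.2078, 0.2204]
tool_rot: [-0.0, 0.094, 0.996, -0.0]
contact_force: [0.8, 0.5, -1.2]
gripper_width: -0.003
grasp_force: 0.0
```

Run:
```python
from h import *
rel(None)
cv2.imwrite("pics/top1.png",imaging.read_camera("top")[:,:,::-1])
cv2.imwrite("pics/side1.png",imaging.read_camera("side")[:,:,::-1])
```

```text
t 12.0 pos [0.4513 0.2078 0.2204] F [ 0.8  0.5 -1.2] xhead 169.19 q [-0.73  0.19  0.19  2.   -0.05  0.96  0.87]
```

View pics/side1.png

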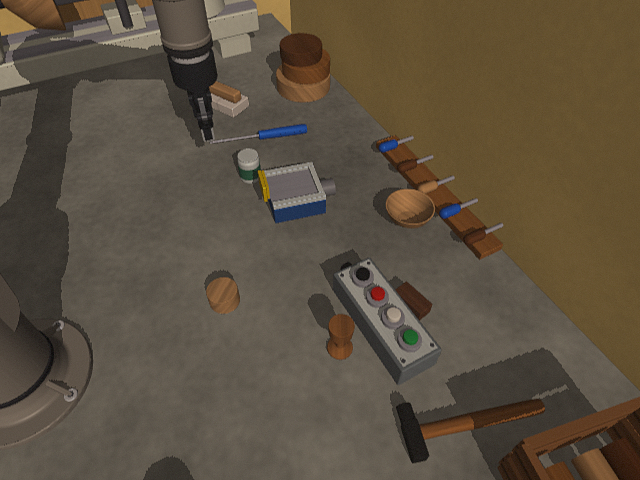

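The gate is shut: the mouth is covered and the tab is against the port at (264,185). All four buttons are out, the bystanders are at their old pixels (goblet (340,336), tin (248,165), disc (223,295)), and the arm is clear.

```bash
python3 -c "
from station import bot
print(bot.hand_in())"
```

```text
the job is handed in; nothing more can be done
None
```

I pressed the red stop button fully in and it came back out, then pushed the gate shut against its stop. In the final picture the bystanders look unmoved and the arm is clear; the job is handed in at about 12 s, with no verdict returned.

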